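# Load the cell charger and hold its test dial on the third click

### The job

Stand the two loose battery cells upright in the charger, each in the empty well of the row that matches its size and fully home, and let go of them. Then turn the charger's spring-return test dial clockwise, past its first two clicks to the third (three dots, not beyond), and finish while still holding it there, because it springs back if let go. Leave the mug, the food tin and the bowl where they stand.

Things in the scene. Friction and masses are not known exactly. Their poses are not given: they have to be found in the camera images.
- charger: flat grey battery charger fixed to the worktop, 130 (its x) by 210 (its y) by 40 mm high, at some yaw; origin under its centre, z up. At its -y end two rows of two round wells run along its y: slim wells at x = -35 mm, thick wells at x = +35 mm. In each row the outer well (y = -75 mm) already holds a fixed cell like the loose one, its top at z = 77 mm; the inner (y = -25 mm) is empty
- slim_well (a point): centre of the floor of the empty slim well: 21 mm bore with a small chamfer, floor 12 mm above the worktop and 28 mm below the charger's top face
- thick_well (a point): centre of the floor of the empty thick well: 29 mm bore with a small chamfer, floor 12 mm above the worktop and 28 mm below the charger's top face
- slim_cell: loose slim battery cell, a white cylinder 18 mm in diameter, 65 mm high with its 2 mm high metal nub on top, 47 g, standing upright on the worktop to the right of the charger; origin at the centre of its underside, z up along it
- thick_cell: loose thick battery cell, looks the same but 26 mm in diameter, 65 mm high with its 2 mm nub on top, 92 g, standing upright on the worktop to the right of the charger; origin at the centre of its underside, z up along it
- test_dial: black dial on the charger's top at its x = 0, y = +62 mm, turning about the vertical; origin on its axis, level with the top face. Round skirt 44 mm in diameter up to 8 mm above the face. Its grip bar lies along the dial's x axis (the charger's x when off), steel pointer line at the -x end. Ticks on the face with no, one, two and three dots show off and the three clicks
- dial_grip (a point): middle of the dial's upright grip bar, on the axis, 30 mm above the charger's top face. The bar is 42 mm long (dial x), 12 mm thick (dial y) and reaches from 8 to 40 mm above the face
- dial_turn (a joint): turn of the dial in rad, growing clockwise seen from above: 0 = off (start), clicks at 0.35, 0.70 and 1.05 (third, three dots), end stop at 1.40. A spring returns it to 0 from anywhere: about 0.10 N m at 0, 0.18 N m at the third click; each click adds a bump of about 0.04 N m
- mug: loose cream mug, 100 mm high, bystander; origin under its centre
- food_tin: loose printed food tin, 57 mm in diameter, 72 mm high, bystander; origin under its centre
- bowl: loose small white bowl, 105 mm in diameter, 51 mm high, bystander; origin under its centre

How it is judged:
On the way, in this order (a step that is already met when the one before it is completed fails the run):
1. both cells stand fully home in the empty wells of their own size and are let go (horizontal distance between slim_cell and slim_well below 0.004 m and z of slim_cell in the frame of slim_well between -0.003 and 0.003 m and angle between each of slim_cell, thick_cell's own z axis and vertical below 0.15 rad and horizontal distance between thick_cell and thick_well below 0.004 m and z of thick_cell in the frame of thick_well between -0.003 and 0.003 m and contact force between each of slim_cell, thick_cell and the fingers below 0.1 N), for 0.2 s.
2. the dial is turned to its third click (value of joint dial_turn between 0.9 and 1.2 rad), for 0.2 s.
At the end, for the whole second after the job is handed in: the dial is held still by the fingers (over 1 N) at its third click (0.90 to 1.20 rad), while both cells stand in the empty wells of their own size, within 4 mm of the well's centre, within 3 mm of its floor and upright to 0.15 rad (all of step 2 and horizontal distance between slim_cell and slim_well below 0.004 m and z of slim_cell in the frame of slim_well between -0.003 and 0.003 m and angle between each of slim_cell, thick_cell's own z axis and vertical below 0.15 rad and horizontal distance between thick_cell and thick_well below 0.004 m and z of thick_cell in the frame of thick_well between -0.003 and 0.003 m and velocity of joint dial_turn between -0.05 and 0.05 rad/s and contact force between test_dial and the fingers above 1 N); the arm keeps its last pose, push and grip.
It fails at once if the mug, the tin or the bowl is moved by more than 30 mm or tipped (distance of any of mug, food_tin, bowl from where it was at the start of the episode above 0.03 m or angle between any of mug, food_tin, bowl's own z axis and vertical above 0.4 rad).
It also fails if it takes over 72 s, if anything falls off the work surface, if the arm or the gripper's body presses on something with over 40 N, if the wrist force passes 120 N, or if a joint passes its speed limit or range.

### The arm

A 7-joint arm with a two-finger parallel gripper is mounted at the origin on a cart in front of the work surface, level with it; the furniture and walls round the work are solid. World frame = base frame: x ahead of the robot, y to its left, z up, the work surface at z = 0. Lengths are in m, angles in rad, forces in N, time in s.
With the tool pointing down it reaches from about 0.4 to 0.85 m from the base axis. Payload 4.4 kg.
Tool frame: the origin (TCP) lies at the very end of the fingers, on their centre line; the grasp point (between the pads) lies 19 mm behind it; z points along the fingers, y is the line along which they close (so a half turn about z gives the same grasp; the last joint's range is limited). The gripper opens to 94 mm and grips with 3 to 60 N. Pads are 16 mm wide; open, the fingers measure 119 mm over their backs; the gripper's body (75 mm by 177 mm) begins 78 mm behind the grasp point.
Start: joints at [1.047, 0.628, 0.038, 1.517, -0.027, 0.996, -0.02], TCP at [0.287, -0.583, 0.205] pointing down, gripper open.
Joint ranges: [-3.06, 3.06], [-0.37, 2.12], [-1.25, 1.32], [0.18, 2.47], [-1.1, 4.24], [0.23, 1.98], [-2.94, 2.94]. Speed limits (rad/s): [2.57, 2.57, 3.14, 3.14, 3.14, 3.14, 3.14].

### API

Orientations are given as a unit quaternion [w, x, y, z].
In Python, from workcell import env, vision gives the robot as it stands. The module is installed in compiled form; this text tells all that it offers.
- The arm moves only by the shell command python3 -m inch 'ROWS' [OPENING] [FORCE]. ROWS is JSON, one flat list of numbers, 6 for each row, row after row: the shift along the tool's x, y, z scaled (see below), then the turn, a rotation vector about the tool's x, y, z scaled (see below). In form: [dx, dy, dz, ax, ay, az, dx, dy, dz, ax, ay, az, ...]. A call has 1 to 8 rows; each row is the pose to reach, as a shift and turn from the pose commanded when the call began, along the tool's axes at that moment; what a row does not reach only later rows make up. The controller multiplies each number of a shift by 100 mm and each number of a turn by 90 degrees. A row lasts 1/8 s, in which the tool goes at most 62.5 mm and 10.7 degrees, less where a joint would pass 70% of its speed; a pose out of reach is approached as far as the arm can. A call with a number of a shift or a turn outside -1 to 1 is refused whole. A call with a gripper value outside its range is refused whole. OPENING is the closure in counts, from 0 (fully open) to 255 (shut), set as the call begins (- or left out, the last holds). The fingers move at their own pace and stop on an object; FORCE is the grip in N (left out, the last holds). Time passes only in rows, so rows that repeat a pose let the fingers close. It gives the time, the measured TCP pose, the force, the opening and the grip force at its end, in the units of the state.
- env.read_state(): the state, without advancing time (a new reading comes with each control period).
- vision.camera(name): name is "scene" or "top" or "wrist"; returns the picture (420x560x3 uint8, red, green, blue); there is no depth.
- vision.camera_model(name): a dict with "vfov" (degrees; the focal length in pixels is half the picture's height over the tangent of half this angle, whatever the lens; pixels are square), "cx", "cy" (the principal point, pixels), "extrinsics" (4x4, takes a point from camera to world coordinates). Camera axes: x right, y down, z forward; pixel columns grow to the right and rows downward; lengths in m; the calibration is good to about 2 mm. A picture is of the moment at which its call begins: read the wrist's pose just before it. camera_model takes no time and is no camera call; for the wrist camera it gives the pose at the moment of the call.
- env.hand_in(): hands the job in; it is judged then, once.
The state is a dict: "time": time; "joints": joint angles; "qd": joint speeds; "effort": joint torques, N m; "tcp_pos": TCP position; "tcp_rot": TCP orientation; "force": force on the tool from outside, world axes, zero at the start; "ft_torque": the same for the moment, N m; "opening": finger opening in m; "finger_force": force on a finger pad.
Only numpy, scipy, OpenCV 4.12 (cv2) and the standard library are available. Lean on these libraries where they do the work, as an engineer would, in place of code of your own. Each camera call takes 0.05 s, during which the arm holds its last target. There are 200 camera calls.

## Working session

There is one attempt and no reset: what is moved stays moved. The work goes in short steps, Python scripts to look and compute and a shell command to move; the robot and the scene stay as the last step left them, time stands still between calls to the robot, and variables do not carry over. Pictures are saved under pics/ and viewed, at most 10 in all, crops included, and the job is handed in when it is done.

```bash
mkdir -p pics; cat > h.py <<'E'
import numpy as np, cv2
from workcell import env, vision
def snap(n,f): 
    m=vision.camera_model(n); im=vision.camera(n); cv2.imwrite(f'pics/{f}.png',im[...,::-1]); return im,m
def ray(m,u,v):
    E=np.array(m['extrinsics']); f=210/np.tan(np.radians(m['vfov'])/2)
    d=E[:3,:3]@np.array([(u-m['cx'])/f,(v-m['cy'])/f,1]); return E[:3,3],d
def onz(m,u,v,z):
    o,d=ray(m,u,v); return o+d*(z-o[2])/d[2]
def proj(m,p):
    E=np.array(m['extrinsics']); f=210/np.tan(np.radians(m['vfov'])/2)
    c=E[:3,:3].T@(np.array(p)-E[:3,3]); return m['cx']+f*c[0]/c[2], m['cy']+f*c[1]/c[2]
E
python3 - <<'E'
from h import *
s=env.read_state(); print({k:np.round(v,3).tolist() for k,v in s.items()})
for n in('scene','top'):
    im,m=snap(n,n+'0'); print(n,m['vfov'],m['cx'],m['cy'],np.round(m['extrinsics'],3).tolist())
E
```

```text
{'time': 0.0, 'joints': [1.047, 0.629, 0.038, 1.518, -0.027, 0.996, -0.02], 'qd': [0.001, 0.0, 0.003, -0.001, 0.0, 0.0, 0.001], 'effort': [0.001, -54.972, 1.144, -18.664, -0.052, 0.024, 0.0], 'tcp_pos': [0.287, -0.582, 0.205], 'tcp_rot': [-0.001, 0.974, 0.227, -0.0], 'force': [-0.77, 0.283, 0.116], 'ft_torque': [-0.025, 0.003, -0.018], 'finger_force': 0.0, 'opening': 0.094}
scene 52.238890882150244 279.84283147477544 209.95511126535212 [[-0.508, -0.466, 0.725, -0.347], [-0.861, 0.273, -0.428, 0.445], [0.002, -0.842, -0.54, 0.729], [0.0, 0.0, 0.0, 1.0]]
top 42.68834578083048 284.81818095586584 210.92116259439695 [[-0.008, -0.989, 0.151, 0.216], [-1.0, 0.007, -0.007, -0.036], [0.006, -0.151, -0.989, 1.861], [0.0, 0.0, 0.0, 1.0]]
```

View pics/top0.png

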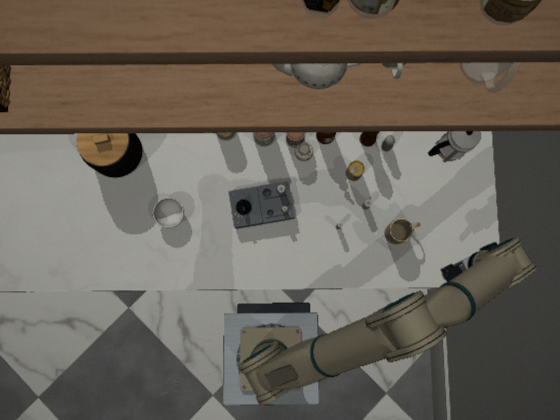

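View pics/scene0.png

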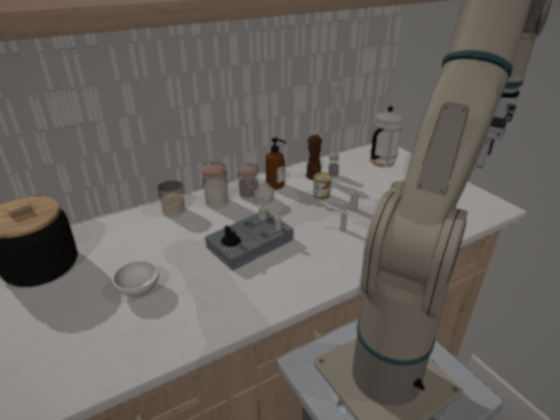

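The top view shows the charger at about (262,205), with its dial at (244,207) and fixed cells at (281,188) and (285,209). The loose cells are near (338,227) and (367,204), the mug at (400,231), the tin at (356,170) and the bowl at (169,213). I'll zoom in once and compute rough positions.

```bash
python3 - <<'E'
from h import *
im=cv2.imread('pics/top0.png'); c=cv2.resize(im[150:260,220:420],None,fx=4,fy=4,interpolation=cv2.INTER_CUBIC)
c=cv2.convertScaleAbs(c,alpha=1.6); cv2.imwrite('pics/c0.png',c)
m=vision.camera_model('top')
for n,u,v,z in [('charger',262,205,.04),('dial',244,207,.08),('fthick',281,188,.077),('fslim',285,209,.077),('A',338,226,.065),('B',367,203,.065),('mug',400,231,.1),('tin',356,170,.072)]: print(n,np.round(onz(m,u,v,z),3))
w=vision.camera_model('wrist'); s=env.read_state()
from scipy.spatial.transform import Rotation as R
q=s['tcp_rot']; T=np.eye(4); T[:3,:3]=R.from_quat([q[1],q[2],q[3],q[0]]).as_matrix(); T[:3,3]=s['tcp_pos']
print(w['vfov'],w['cx'],w['cy'],'\n',np.round(T,3),'\n',np.round(np.linalg.inv(T)@w['extrinsics'],3))
E
```

```text
charger [0.514 0.029 0.04 ]
dial [0.501 0.088 0.08 ]
fthick [ 0.566 -0.037  0.077]
fslim [ 0.494 -0.05   0.077]
A [ 0.437 -0.228  0.065]
B [ 0.515 -0.328  0.065]
mug [ 0.414 -0.429  0.1  ]
tin [ 0.628 -0.293  0.072]
69.61261700183407 283.70401901269673 211.64267147141436 
 [[ 0.897  0.442 -0.001  0.287]
 [ 0.442 -0.897  0.001 -0.583]
 [ 0.    -0.002 -1.     0.205]
 [ 0.     0.     0.     1.   ]] 
 [[ 0.    -0.957 -0.29   0.085]
 [ 1.     0.     0.    -0.   ]
 [-0.    -0.29   0.957 -0.18 ]
 [ 0.     0.     0.     1.   ]]
```

View pics/c0.png

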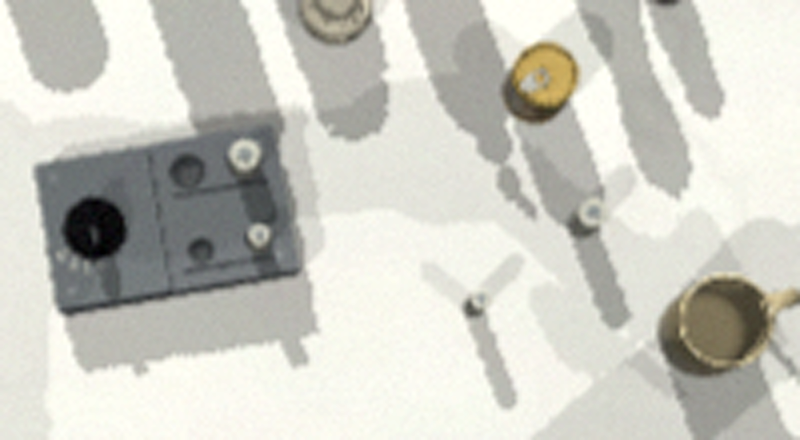

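Slim cell A is at crop (476,302), about px (339,225.5). Thick cell B is at crop (591,212), about px (367.7,203). The empty wells are at crop (200,250) for slim and (187,170) for thick, and the charger yaw is about +10°. I'll move toward the cells while turning the tool.

```bash
python3 -m inch '[1,-0.62,-0.45,0,0,0.1, 1,-0.62,-0.45,0,0,0.2, 1,-0.62,-0.45,0,0,0.3, 1,-0.62,-0.45,0,0,0.4, 1,-0.62,-0.45,0,0,0.5, 1,-0.62,-0.45,0,0,0.6, 1,-0.62,-0.45,0,0,0.7, 1,-0.62,-0.45,0,0,0.8]' 0 10
cat >> h.py <<'E'
from scipy.spatial.transform import Rotation as R
def tcp():
    s=env.read_state(); q=s['tcp_rot']; return np.array(s['tcp_pos']),R.from_quat([q[1],q[2],q[3],q[0]]).as_matrix()
def to(p,yawx=None):
    "tool-frame shift in move units to world p; turn about z so tool x is at yaw (deg)"
    t,M=tcp(); d=M.T@(np.array(p)-t)/.1
    cur=np.degrees(np.arctan2(M[1,0],M[0,0])); r=None if yawx is None else ((cur-yawx+180)%360-180)/90
    # levelling error: tilt of tool z from down, in tool axes
    tilt=np.cross([0,0,1],M.T@np.array([0,0,-1]))/(np.pi/2)
    print('tcp',t.round(4),'yaw',round(cur,2),'shift',d.round(4),'az',r,'tilt',tilt.round(4))
E
python3 -c "
from h import *
to([.475,-.28,.25],-80)"
```

```text
time: 1.1
tcp_pos: [0.3495, -0.4829, 0.25]
tcp_rot: [-0.0, 0.92, -0.391, -0.0]
force: [1.0, -0.1, 0.4]
opening: 0.094
finger_force: 0.0
tcp [ 0.3495 -0.4829  0.25  ] yaw -46.06 shift [-5.8970e-01 -2.3117e+00  1.3000e-03] az 0.3771112359941365 tilt [-0.0001  0.0006  0.    ]
```

```bash
python3 -m inch '[-0.28,-1,0,0,0,0.12, -0.28,-1,0,0,0,0.24, -0.28,-1,0,0,0,0.38, -0.28,-1,0,0,0,0.38]'
python3 -c "
from h import *
to([.475,-.28,.25],-80)"
```

```text
time: 1.6
tcp_pos: [0.4019, -0.3929, 0.2502]
tcp_rot: [0.0, 0.767, -0.642, -0.0]
force: [0.1, -0.2, -0.4]
opening: 0.0943
finger_force: 0.0
tcp [ 0.4019 -0.3929  0.2502] yaw -79.9 shift [-0.9829 -0.9178  0.0012] az 0.0010772517837498046 tilt [ 0.0005  0.0002 -0.    ]
```

```bash
python3 -m inch '[-0.98,-0.92,0,0,0,0, -0.98,-0.92,0,0,0,0, -0.98,-0.92,0,0,0,0, -0.98,-0.92,0,0,0,0]'
python3 - <<'E'
from h import *
im,m=snap('wrist','w1'); np.save('w1m.npy',m)
for n,p in [('A',(.437,-.228,.065)),('B',(.515,-.328,.065))]: print(n,proj(m,p))
E
```

```text
time: 2.1
tcp_pos: [0.475, -0.2814, 0.2504]
tcp_rot: [0.0, 0.767, -0.642, 0.0]
force: [-0.3, 0.4, -0.1]
opening: 0.0939
finger_force: 0.0
A (np.float64(305.45217319422943), np.float64(236.27781695583502))
B (np.float64(257.57248308888234), np.float64(148.0732380237727))
```

View pics/w1.png

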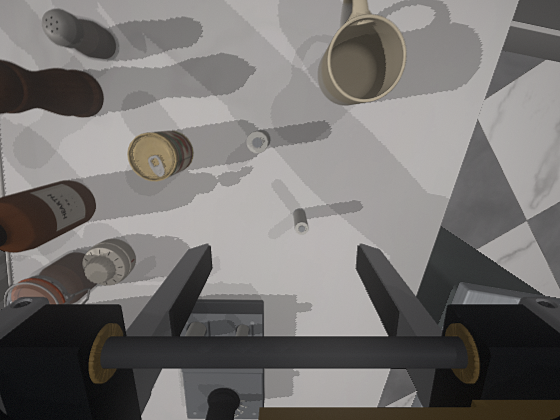

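The wrist view shows the thick cell top near (257,140), the slim cell top near (302,229), the tin at (160,155), the mug at (367,62) and the charger at the bottom behind the fingers. I'll zoom in on both cells.

```bash
python3 - <<'E'
from h import *
im=cv2.imread('pics/w1.png')
a=im[195:245,277:327]; b=im[115:165,232:282]
cv2.imwrite('pics/c1.png',np.hstack([cv2.resize(x,(400,400),interpolation=cv2.INTER_CUBIC) for x in(a,b)]))
E
```

```text
(no output)
```

View pics/c1.png

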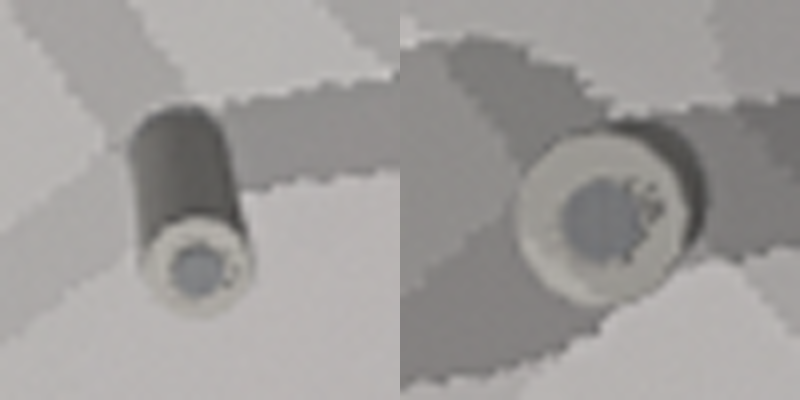

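```bash
python3 - <<'E'
from h import *
m=np.load('w1m.npy',allow_pickle=True).item()
A=onz(m,301.1,228.2,.063); B=onz(m,257.1,141.9,.063); print(A,B)
to([A[0],A[1],.033],-80)
t=vision.camera_model('top')
for n,u,v,z in [('tw',266.7-.4,192.5-.4,.04),('sw',270-.4,212.5-.4,.04),('dial',243.5-.4,207-.4,.08),('ft',281-.4,188.6-.4,.077),('fs',284.6-.4,209-.4,.077)]:print(n,onz(t,u,v,z).round(4))
E
```

```text
[ 0.44443532 -0.23721956  0.063     ] [ 0.5167773  -0.33481757  0.063     ]
tcp [ 0.4742 -0.2826  0.2506] yaw -80.02 shift [-0.5008  0.2126  2.1752] az -0.00022165498884495113 tilt [ 0.0005 -0.0007  0.    ]
tw [0.5592 0.0138 0.04  ]
sw [0.4894 0.0027 0.04  ]
dial [0.5027 0.0907 0.08  ]
ft [ 0.5653 -0.0355  0.077 ]
fs [ 0.4954 -0.0471  0.077 ]
```

```bash
python3 -m inch '[-0.5,0.21,1,0,0,0, -0.5,0.21,1,0,0,0, -0.5,0.21,1,0,0,0, -0.5,0.21,1,0,0,0]'
python3 - <<'E'
from h import *
im,m=snap('wrist','w2'); p=proj(m,(.4444,-.2372,.063)); print(p); np.save('w2m.npy',m)
u,v=map(int,p); c=cv2.imread('pics/w2.png')[v-40:v+40,u-40:u+40]; cv2.imwrite('pics/c2.png',cv2.resize(c,(400,400),interpolation=cv2.INTER_CUBIC)); print(u-40,v-40)
E
```

```text
time: 2.65
tcp_pos: [0.4468, -0.2385, 0.152]
tcp_rot: [0.0, 0.765, -0.644, 0.002]
force: [0.6, -0.1, -0.6]
opening: 0.0938
finger_force: 0.0
(np.float64(286.55822203177496), np.float64(216.90022941242802))
246 176
```

View pics/c2.png

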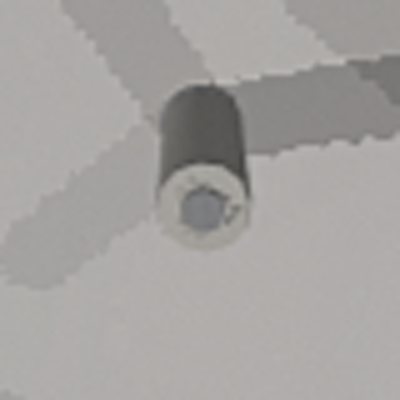

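The slim cell rim centre is at (286.6,216.8), within 0.1 px of the prediction. I'll descend.

```bash
python3 -c "
from h import *
to([.4444,-.2372,.033],-80)"
```

```text
tcp [ 0.4474 -0.2385  0.1523] yaw -80.1 shift [-0.0218  0.031   1.1932] az -0.0011012476516397227 tilt [-0.002  -0.0023  0.    ]
```

```bash
python3 -m inch '[-0.02,0.03,0.5,0,0,0, -0.02,0.03,0.98,0,0,0, -0.02,0.03,0.98,0,0,0, -0.02,0.03,0.98,0,0,0]'
python3 -c "
from h import *
to([.4444,-.2372,.033],-80)"
```

```text
time: 3.2
tcp_pos: [0.4442, -0.2357, 0.0544]
tcp_rot: [-0.0, 0.766, -0.643, 0.002]
force: [0.3, 0.4, -0.1]
opening: 0.0942
finger_force: 0.0
tcp [ 0.4442 -0.2357  0.0544] yaw -80.02 shift [0.0144 0.0007 0.2139] az -0.0002219768357463181 tilt [-0.0018 -0.0017  0.    ]
```

Lower and close. I grip gently at first so the cell self-centres, then firmer.

```bash
python3 -m inch '[0.01,0,0.21,0,0,0, 0.01,0,0.21,0,0,0, 0.01,0,0.21,0,0,0]' && python3 -m inch '[0,0,0,0,0,0, 0,0,0,0,0,0, 0,0,0,0,0,0, 0,0,0,0,0,0, 0,0,0,0,0,0, 0,0,0,0,0,0]' 255 15
python3 -c "
from h import *
to([.4444,-.2372,.033],-80)"
```

```text
time: 3.58
tcp_pos: [0.4439, -0.2356, 0.0332]
tcp_rot: [-0.0, 0.766, -0.643, 0.001]
force: [-1.2, -0.2, 0.0]
opening: 0.094
finger_force: 0.0
time: 4.32
tcp_pos: [0.4427, -0.2349, 0.0314]
tcp_rot: [0.0, 0.766, -0.643, -0.0]
force: [0.4, 0.2, 0.3]
opening: 0.0373
finger_force: 0.0
tcp [ 0.4427 -0.2349  0.0314] yaw -79.98 shift [ 0.0255 -0.0125 -0.0157] az 0.00025784752158857475 tilt [ 0.  0. -0.]
```

```bash
python3 -m inch '[0.025,-0.012,-0.015,0,0,0, 0.025,-0.012,-0.015,0,0,0, 0.025,-0.012,-0.015,0,0,0, 0.025,-0.012,-0.015,0,0,0, 0.025,-0.012,-0.015,0,0,0]' 255 15
python3 -c "
from h import *
to([.4444,-.2372,.033],-80)"
```

```text
time: 4.95
tcp_pos: [0.4447, -0.2374, 0.0331]
tcp_rot: [-0.0, 0.766, -0.643, 0.0]
force: [1.0, -1.4, 1.9]
opening: 0.0173
finger_force: 15.0
tcp [ 0.4447 -0.2374  0.0331] yaw -79.98 shift [-0.0027  0.0022  0.0013] az 0.0002425328854712916 tilt [-0.0004 -0.0004  0.    ]
```

```bash
python3 -m inch '[0,0,-0.3,0,0,0, 0,0,-0.8,0,0,0, -0.5,-0.3,-1,0,0,0, -1,-0.5,-1,0,0,0]' && python3 -m inch '[-0.5,-0.25,-0.3,0,0,0, -1,-0.5,-0.67,0,0,0, -1,-0.5,-0.67,0,0,0]' && python3 -m inch '[-0.5,-0.25,0,0,0,0, -0.9,-0.27,0,0,0,0, -0.9,-0.27,0,0,0,0, -0.9,-0.27,0,0,0,0, -0.9,-0.27,0,0,0,0]'
python3 - <<'E'
from h import *
im,m=snap('wrist','w3'); np.save('w3m.npy',m)
to([.52,.07,.2],-80)
E
```

```text
time: 5.45
tcp_pos: [0.4779, -0.129, 0.1345]
tcp_rot: [-0.001, 0.766, -0.643, 0.002]
force: [0.3, 0.9, -0.4]
opening: 0.0182
finger_force: 15.0
time: 5.82
tcp_pos: [0.5099, -0.0175, 0.2013]
tcp_rot: [-0.002, 0.769, -0.639, 0.0]
force: [-0.7, 0.4, -1.1]
opening: 0.0178
finger_force: 15.0
time: 6.45
tcp_pos: [0.5188, 0.0685, 0.1999]
tcp_rot: [0.0, 0.765, -0.644, 0.0]
force: [0.6, 0.4, -0.1]
opening: 0.0175
finger_force: 15.0
tcp [0.5189 0.0688 0.2   ] yaw -80.13 shift [-0.0102 -0.0132 -0.0001] az -0.0014723590516799352 tilt [ 0.0001 -0.0003  0.    ]
```

View pics/w3.png

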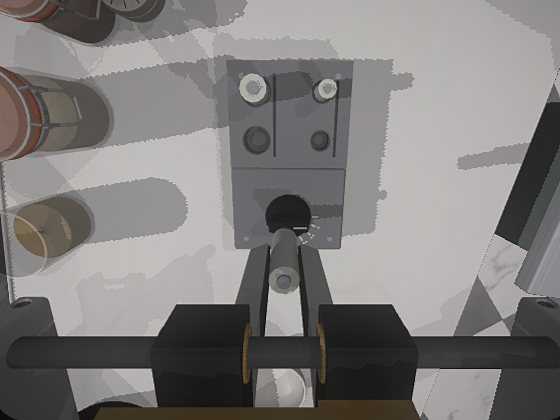

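The view is clear. Wells: thick about (257,139), slim about (320,140). Fixed cells: (253,90) thick, (327,90) slim. The dial is at about (288,213). I'll measure with contours.

```bash
python3 - <<'E'
from h import *
im=cv2.imread('pics/w3.png'); g=cv2.cvtColor(im,cv2.COLOR_BGR2GRAY); m=np.load('w3m.npy',allow_pickle=True).item()
def blob(u,v,r,th,inv,z,n):
    s=cv2.resize(g[v-r:v+r,u-r:u+r],None,fx=8,fy=8,interpolation=cv2.INTER_CUBIC)
    b=(s<th) if inv else (s>th)
    cs,_=cv2.findContours(b.astype(np.uint8),cv2.RETR_EXTERNAL,cv2.CHAIN_APPROX_NONE)
    c=max(cs,key=cv2.contourArea); (x,y),(a,d),_=cv2.fitEllipse(cv2.convexHull(c))
    x=(x+.5)/8-.5+u-r; y=(y+.5)/8-.5+v-r; p=onz(m,x,y,z); print(n,round(x,1),round(y,1),'axes px',round(a/8,1),round(d/8,1),p.round(4)); return p
print(g[139,225:350:4])
for th in (65,72,78):
  blob(257,139,20,th,True,.04,'tw'); blob(320,140,16,th,True,.04,'sw')
for th in (130,150):
  blob(253,88,20,th,False,.075,'ft'); blob(327,88,18,th,False,.075,'fs')
c=cv2.resize(im[60:250,220:360],None,fx=4,fy=3.15 and 4)[:600]; 
c=cv2.resize(im[60:160,225:360],None,fx=5.9,fy=5.9,interpolation=cv2.INTER_CUBIC); cv2.imwrite('pics/c3.png',cv2.convertScaleAbs(c,alpha=1.5))
E
```

```text
[158 139 107 108 109  55  75  81  82  81  77  61  72 107 105 105 106 105
 105 105 105 108  71  79  81  67  73  75 109 105 105 146]
tw 256.0 140.1 axes px 24.7 26.8 [0.5598 0.011  0.04  ]
sw 320.1 140.5 axes px 16.9 19.9 [ 0.4905 -0.0006  0.04  ]
tw 256.2 139.9 axes px 26.3 27.5 [0.5596 0.0107 0.04  ]
sw 319.8 140.5 axes px 18.6 20.3 [ 0.4909 -0.0006  0.04  ]
tw 256.1 139.9 axes px 27.0 28.0 [0.5597 0.0107 0.04  ]
sw 319.7 140.5 axes px 19.2 20.7 [ 0.4909 -0.0006  0.04  ]
ft 252.3 87.4 axes px 27.3 29.1 [ 0.5675 -0.0387  0.075 ]
fs 326.9 88.1 axes px 18.7 20.1 [ 0.4985 -0.0501  0.075 ]
ft 252.4 87.4 axes px 26.9 28.5 [ 0.5675 -0.0387  0.075 ]
fs 327.0 88.1 axes px 18.2 19.6 [ 0.4984 -0.0501  0.075 ]
```

View pics/c3.png

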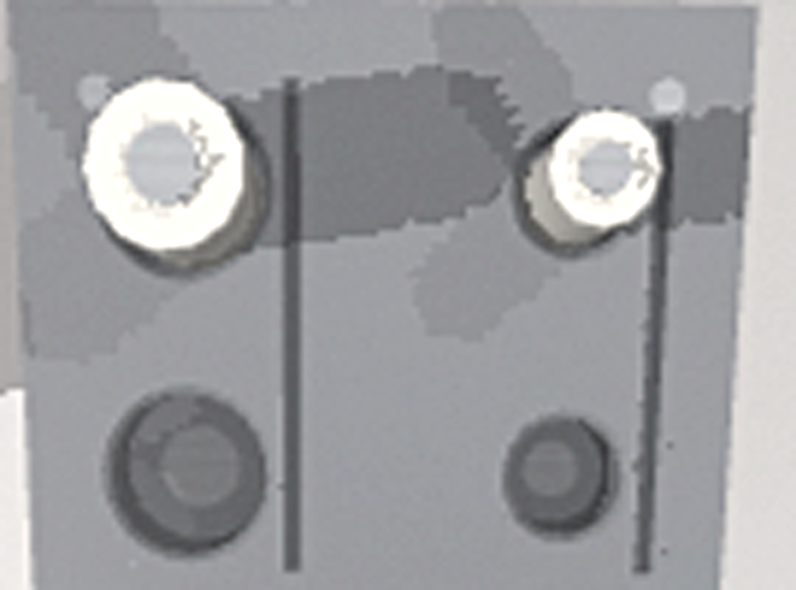

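```bash
python3 - <<'E'
from h import *
im=cv2.imread('pics/w3.png'); g=cv2.cvtColor(im,cv2.COLOR_BGR2GRAY); m=np.load('w3m.npy',allow_pickle=True).item()
p,M=tcp(); print('top pred',proj(m,p-M[:,2]*.030),'tcp',proj(m,p), 'bottom',proj(m,p+M[:,2]*.033))
cv2.imwrite('pics/c4.png',cv2.convertScaleAbs(cv2.resize(im[215:305,234:334],(800,720),interpolation=cv2.INTER_CUBIC)[:600],alpha=1.5))
E
```

```text
top pred (np.float64(283.9478458558885), np.float64(279.5200050719234)) tcp (np.float64(283.90658390904025), np.float64(256.2482128893395)) bottom (np.float64(283.8731967701956), np.float64(237.4178227571389))
```

View pics/c4.png

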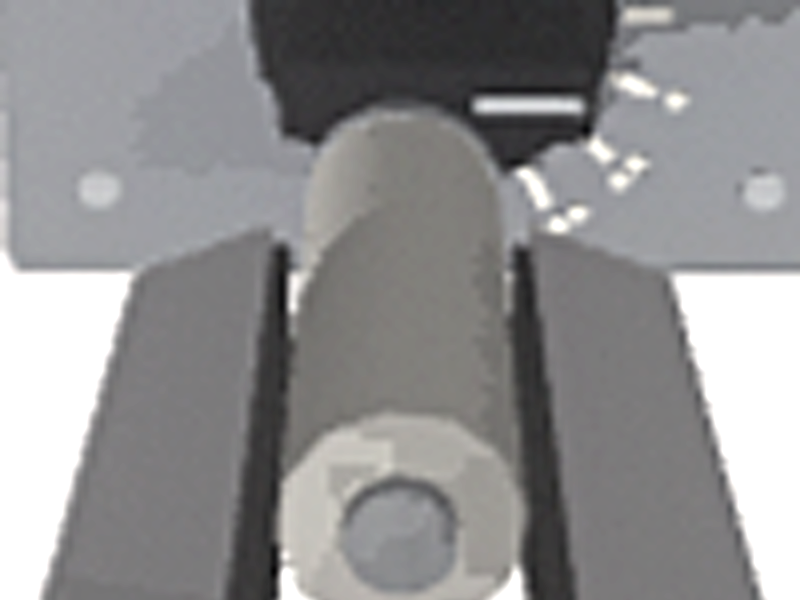

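The held cell is centred on the tool axis: seen at (283.8,279.5), and predicted at the same place. The dial pointer is at the -x end. I'll go over the slim well at (.4906,-.0006).

```bash
python3 -m inch '[0.35,0.2,0,0,0,0, 0.735,0.4,0.4,0,0,0.008, 0.735,0.4,1,0,0,0.008, 0.735,0.4,1,0,0,0.008, 0.735,0.4,1,0,0,0.008, 0.735,0.4,1,0,0,0.008, 0.735,0.4,1,0,0,0.008]'
python3 -c "
from h import *
to([.4906,-.0006,.046],-80.9)"
```

```text
time: 7.38
tcp_pos: [0.4935, -0.0083, 0.1015]
tcp_rot: [-0.001, 0.762, -0.647, 0.001]
force: [-0.2, 0.0, -0.0]
opening: 0.0176
finger_force: 15.0
tcp [ 0.4935 -0.0083  0.1015] yaw -80.64 shift [-0.0812  0.0182  0.555 ] az 0.002914420291305457 tilt [-0.002  -0.0001  0.    ]
```

```bash
python3 -m inch '[-0.08,0.018,0.2,0,0,0, -0.08,0.018,0.2,0,0,0, -0.08,0.018,0.2,0,0,0, -0.08,0.018,0.2,0,0,0, -0.08,0.018,0.2,0,0,0]'
python3 -c "
from h import *
to([.4906,-.0006,.046],-80.9)"
```

```text
time: 8.0
tcp_pos: [0.4897, -0.0014, 0.0804]
tcp_rot: [-0.0, 0.762, -0.648, 0.0]
force: [0.1, -0.3, 0.1]
opening: 0.0176
finger_force: 15.0
tcp [ 0.4897 -0.0014  0.0804] yaw -80.71 shift [-0.0064 -0.0102  0.3442] az 0.0021279115293244407 tilt [-0.0006 -0.0001  0.    ]
```

```bash
python3 -m inch '[-0.006,-0.01,0,0,0,0, -0.006,-0.01,0,0,0,0, -0.006,-0.01,0,0,0,0, -0.006,-0.01,0.04,0,0,0, -0.006,-0.01,0.08,0,0,0, -0.006,-0.01,0.12,0,0,0, -0.006,-0.01,0.14,0,0,0, -0.006,-0.01,0.14,0,0,0]'
python3 -c "
from h import *
to([.4906,-.0006,.046],-80.9)"
```

```text
time: 9.0
tcp_pos: [0.49, -0.0005, 0.0658]
tcp_rot: [0.0, 0.762, -0.647, -0.0]
force: [-0.3, 0.4, -0.0]
opening: 0.0178
finger_force: 15.0
tcp [ 0.49   -0.0005  0.0658] yaw -80.7 shift [ 0.0021 -0.0054  0.1979] az 0.002265298495889409 tilt [ 0.0002  0.     -0.    ]
```

The cell has entered about 7 mm with no force. I'll continue to the floor.

```bash
python3 -m inch '[0,-0.003,0.05,0,0,0, 0,-0.003,0.1,0,0,0, 0,-0.003,0.15,0,0,0, 0,-0.003,0.19,0,0,0, 0,-0.003,0.21,0,0,0, 0,-0.003,0.21,0,0,0]'
python3 -c "
from h import *
to([.4906,-.0006,.046],-80.9)"
```

```text
time: 9.75
tcp_pos: [0.4903, -0.0004, 0.0451]
tcp_rot: [-0.0, 0.762, -0.647, -0.0]
force: [-0.8, -0.2, 2.1]
opening: 0.0178
finger_force: 15.0
tcp [ 4.903e-01 -4.000e-04  4.510e-02] yaw -80.7 shift [ 0.0023 -0.003  -0.0091] az 0.0021902448386710047 tilt [ 0.0001  0.0002 -0.    ]
```

```bash
python3 -m inch '[0,0,0,0,0,0, 0,0,0,0,0,0, 0,0,0,0,0,0, 0,0,-0.1,0,0,0, 0,0,-0.5,0,0,0, 0.1,0,-1,0,0,0, 0.6,0,-1,0,0,0, 1,0.1,-1,0,0,0]' 120 && python3 -m inch '[0.5,0,0,0,0,0, 1,0.1,0,0,0,0, 1,0.1,0,0,0,0]' && python3 -m inch '[0.5,0,0,0,0,0, 1,0.1,0,0,0,0, 1,0.1,0,0,0,0]' && python3 -m inch '[0.34,0,0,0,0,0, 0.34,0,0,0,0,0, 0.34,0,0,0,0,0, 0.34,0,0,0,0,0]'
python3 - <<'E'
from h import *
im,m=snap('wrist','w4'); np.save('w4m.npy',m); to([.5168,-.3348,.033],-80.7); print(proj(m,(.5168,-.3348,.063)))
E
```

```text
time: 10.75
tcp_pos: [0.4982, -0.1018, 0.1465]
tcp_rot: [-0.001, 0.763, -0.647, 0.002]
force: [-0.5, 1.3, -0.5]
opening: 0.0496
finger_force: 0.0
time: 11.12
tcp_pos: [0.5022, -0.2066, 0.1461]
tcp_rot: [0.001, 0.76, -0.65, 0.002]
force: [-0.5, 0.6, -0.1]
opening: 0.0498
finger_force: 0.0
time: 11.5
tcp_pos: [0.5082, -0.3056, 0.1457]
tcp_rot: [0.001, 0.76, -0.65, 0.001]
force: [-1.1, 2.2, -1.1]
opening: 0.0495
finger_force: 0.0
time: 12.0
tcp_pos: [0.5152, -0.3327, 0.1449]
tcp_rot: [-0.001, 0.763, -0.647, -0.001]
force: [-0.2, 0.0, 0.3]
opening: 0.05
finger_force: 0.0
tcp [ 0.5152 -0.3331  0.145 ] yaw -80.59 shift [ 0.0208 -0.0131  1.12  ] az 0.0011949863414991392 tilt [-0.0001  0.0007  0.    ]
(np.float64(282.6707535968653), np.float64(214.65998326522848))
```

```bash
python3 - <<'E'
from h import *
m=np.load('w4m.npy',allow_pickle=True).item(); g=cv2.imread('pics/w4.png',0)
for im,mm,c,rr in [('w4',m,(283,215),(12,18)),('w2',np.load('w2m.npy',allow_pickle=True).item(),(286,217),(7,12))]:
    g=cv2.imread(f'pics/{im}.png',0)[c[1]-35:c[1]+35,c[0]-35:c[0]+35]; s=cv2.resize(g,None,fx=6,fy=6,interpolation=cv2.INTER_CUBIC)
    h=cv2.HoughCircles(s,cv2.HOUGH_GRADIENT,1.5,30,param1=60,param2=20,minRadius=rr[0]*6,maxRadius=rr[1]*6)
    for x,y,r in h[0][:3]:
        u,v=(x+.5)/6-.5+c[0]-35,(y+.5)/6-.5+c[1]-35; print(im,u.round(1),v.round(1),(r/6).round(1),onz(mm,u,v,.063).round(4))
E
```

```text
w4 281.7 215.5 13.6 [ 0.5175 -0.3339  0.063 ]
w4 281.7 199.0 12.3 [ 0.52   -0.3492  0.063 ]
w4 281.2 221.0 17.8 [ 0.5171 -0.3286  0.063 ]
w2 285.7 200.7 8.2 [ 0.4479 -0.2524  0.063 ]
w2 286.2 218.5 10.1 [ 0.4445 -0.2356  0.063 ]
w2 285.2 212.0 10.2 [ 0.4465 -0.2417  0.063 ]
```

```bash
python3 -m inch '[0.017,-0.015,0.5,0,0,0, 0.017,-0.015,0.85,0,0,0, 0.017,-0.015,0.85,0,0,0, 0.017,-0.015,0.85,0,0,0]' && python3 -c "
from h import *
to([.5170,-.3344,.033],-80.7)"
```

```text
time: 12.55
tcp_pos: [0.5173, -0.3367, 0.0612]
tcp_rot: [-0.0, 0.762, -0.647, 0.001]
force: [0.5, -0.2, 0.5]
opening: 0.0497
finger_force: 0.0
tcp [ 0.5173 -0.3367  0.0612] yaw -80.68 shift [-2.340e-02 -1.000e-04  2.824e-01] az 0.0002268158127498686 tilt [-0.0007 -0.0008  0.    ]
```

```bash
python3 -m inch '[-0.015,0,0.28,0,0,0, -0.015,0,0.28,0,0,0, -0.015,0,0.28,0,0,0, -0.015,0,0.28,0,0,0]' && python3 -c "
from h import *
to([.5170,-.3344,.033],-80.7)"
```

```text
time: 13.05
tcp_pos: [0.5172, -0.3355, 0.0334]
tcp_rot: [-0.0, 0.762, -0.647, 0.001]
force: [-0.8, 0.4, 0.1]
opening: 0.0498
finger_force: 0.0
tcp [ 0.5172 -0.3355  0.0334] yaw -80.69 shift [-0.0109  0.0002  0.0044] az 7.65891910305072e-05 tilt [-0.0011 -0.001   0.    ]
```

```bash
python3 -m inch '[-0.008,0,0,0,0,0, -0.008,0,0,0,0,0, -0.008,0,0,0,0,0, -0.008,0,0,0,0,0, -0.008,0,0,0,0,0, -0.008,0,0,0,0,0]' 255 20 && python3 -c "
from h import *
to([.5170,-.3344,.033],-80.7)"
```

```text
time: 13.8
tcp_pos: [0.5164, -0.334, 0.0321]
tcp_rot: [-0.0, 0.762, -0.647, 0.0]
force: [0.4, 0.6, 2.0]
opening: 0.0253
finger_force: 20.0
tcp [ 0.5164 -0.334   0.0321] yaw -80.69 shift [ 0.0046 -0.0052 -0.0089] az 0.00012769273726986638 tilt [-0.0002 -0.0001  0.    ]
```

```bash
python3 -m inch '[0,0,-0.3,0,0,0, 0,0,-0.8,0,0,0, -0.5,-0.1,-1,0,0,0, -1,-0.3,-1,0,0,0]' && python3 -m inch '[-0.5,-0.15,-0.1,0,0,0, -1,-0.3,-0.1,0,0,0, -1,-0.3,-0.1,0,0,0]' && python3 -m inch '[-0.5,-0.15,0,0,0,0, -1,-0.3,0,0,0,0, -1,-0.3,0,0,0,0]' && python3 -m inch '[-0.33,-0.08,0,0,0,0, -0.33,-0.08,0,0,0,0, -0.33,-0.08,0,0,0,0, -0.33,-0.08,0,0,0,0, -0.33,-0.08,0,0,0,0]'
python3 -c "
from h import *
to([.5598,.0105,.045],-80.9)"
```

```text
time: 14.3
tcp_pos: [0.5299, -0.2309, 0.1337]
tcp_rot: [-0.0, 0.761, -0.649, 0.001]
force: [0.7, 0.7, -1.5]
opening: 0.0257
finger_force: 20.0
time: 14.68
tcp_pos: [0.5436, -0.1207, 0.1412]
tcp_rot: [-0.001, 0.765, -0.644, -0.002]
force: [0.2, -0.0, -0.8]
opening: 0.0254
finger_force: 20.0
time: 15.05
tcp_pos: [0.5567, -0.0189, 0.1412]
tcp_rot: [-0.0, 0.764, -0.645, -0.001]
force: [0.3, -1.0, -1.4]
opening: 0.0257
finger_force: 20.0
time: 15.68
tcp_pos: [0.5591, 0.0092, 0.1421]
tcp_rot: [0.0, 0.762, -0.648, 0.0]
force: [-0.7, -0.2, 0.1]
opening: 0.0257
finger_force: 20.0
tcp [0.5591 0.0092 0.1421] yaw -80.79 shift [-0.0123 -0.0092  0.9708] az 0.001199130932627352 tilt [-0.     -0.0003  0.    ]
```

```bash
python3 -m inch '[-0.012,-0.009,0.3,0,0,0, -0.012,-0.009,0.6,0,0,0, -0.012,-0.009,0.6,0,0,0, -0.012,-0.009,0.6,0,0,0, -0.012,-0.009,0.6,0,0,0, -0.012,-0.009,0.6,0,0,0]'
python3 -c "
from h import *
to([.5598,.0105,.045],-80.9)"
```

```text
time: 16.42
tcp_pos: [0.5604, 0.0118, 0.0829]
tcp_rot: [-0.001, 0.762, -0.647, 0.001]
force: [-0.1, -1.1, -1.5]
opening: 0.0258
finger_force: 20.0
tcp [0.5604 0.0118 0.0829] yaw -80.69 shift [0.0117 0.009  0.3789] az 0.0023578810818902537 tilt [-0.0011 -0.0001  0.    ]
```

```bash
python3 -m inch '[0.01,0.008,0.02,0,0,0, 0.01,0.008,0.02,0,0,0, 0.01,0.008,0.06,0,0,0, 0.01,0.008,0.10,0,0,0, 0.01,0.008,0.14,0,0,0, 0.01,0.008,0.16,0,0,0, 0.01,0.008,0.16,0,0,0]'
python3 -c "
from h import *
to([.5598,.0105,.045],-80.9)"
```

```text
time: 17.3
tcp_pos: [0.5591, 0.0106, 0.0658]
tcp_rot: [0.0, 0.762, -0.647, -0.0]
force: [-1.0, 0.7, -1.4]
opening: 0.0257
finger_force: 20.0
tcp [0.5591 0.0106 0.0658] yaw -80.69 shift [ 0.0026 -0.007   0.2077] az 0.002295266529163579 tilt [ 0.0002 -0.      0.    ]
```

```bash
python3 -m inch '[0.001,-0.004,0.05,0,0,0, 0.001,-0.004,0.1,0,0,0, 0.001,-0.004,0.15,0,0,0, 0.001,-0.004,0.2,0,0,0, 0.001,-0.004,0.22,0,0,0, 0.001,-0.004,0.22,0,0,0]'
python3 -c "
from h import *
to([.5598,.0105,.045],-80.9)"
```

```text
time: 18.05
tcp_pos: [0.5593, 0.0107, 0.0441]
tcp_rot: [0.0, 0.762, -0.647, -0.0]
force: [-0.7, -0.6, 1.1]
opening: 0.0262
finger_force: 20.0
tcp [0.5593 0.0107 0.0441] yaw -80.7 shift [ 0.0024 -0.0044 -0.0091] az 0.0022748671608465226 tilt [ 0.0003  0.0002 -0.    ]
```

```bash
python3 -m inch '[0,0,0,0,0,0, 0,0,0,0,0,0, 0,0,0,0,0,0, 0,0,-0.1,0,0,0, 0,0,-0.5,0,0,0, 0,0,-1,0,0,0, -0.4,0.15,-1,0,0,0, -0.87,0.34,-1,0,0,0]' 120 && python3 -m inch '[0,0,-0.4,0,0,0, 0,0,-0.4,0,0,0, 0,0,-0.4,0,0,0, 0,0,-0.4,0,0,0]'
python3 - <<'E'
from h import *
im,m=snap('wrist','w5'); np.save('w5m.npy',m); to([.5114,.0909,.2],9.1)
for n,p in [('sw',(.4906,-.0006,.075)),('tw',(.5598,.0105,.075)),('dial',(.5114,.0909,.08))]: print(n,proj(m,p))
E
```

```text
time: 19.05
tcp_pos: [0.5126, 0.0913, 0.1455]
tcp_rot: [-0.001, 0.761, -0.648, 0.001]
force: [0.6, 0.4, -0.4]
opening: 0.0499
finger_force: 0.0
time: 19.55
tcp_pos: [0.5115, 0.0906, 0.1834]
tcp_rot: [0.001, 0.762, -0.648, -0.0]
force: [-0.2, -0.2, 0.3]
opening: 0.05
finger_force: 0.0
tcp [0.5115 0.0906 0.1833] yaw -80.74 shift [-0.0035  0.0006 -0.1671] az -0.9982582492613007 tilt [ 0.0009 -0.0001  0.    ]
sw (np.float64(322.57887322446834), np.float64(117.76402689154382))
tw (np.float64(245.6218301594997), np.float64(117.54301965688309))
dial (np.float64(283.85865707557497), np.float64(210.79921184750373))
```

View pics/w5.png

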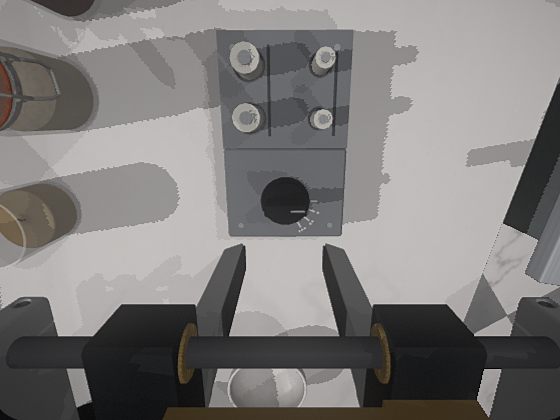

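Both cells stand in their wells at (246,118) and (321,119), matching the predicted positions to about 1.5 px. I'll turn the tool for the dial.

```bash
python3 -m inch '[0,0,0,0,0,-0.11, 0,0,0,0,0,-0.22, 0,0,0,0,0,-0.33, 0,0,0.3,0,0,-0.44, 0,0,0.6,0,0,-0.55, 0,0,0.6,0,0,-0.66, 0,0,0.6,0,0,-0.77, 0,0,0.6,0,0,-0.88]' && python3 -m inch '[0,0,0,0,0,-0.11, 0,0,0,0,0,-0.118, 0,0,0,0,0,-0.118, 0,0,0,0,0,-0.118]' 
python3 -c "
from h import *
to([.5114,.0909,.053],9.1)"
```

```text
time: 20.6
tcp_pos: [0.5116, 0.0904, 0.1232]
tcp_rot: [0.0, 1.0, -0.011, -0.001]
force: [-0.1, 0.3, 0.5]
opening: 0.0494
finger_force: 0.0
time: 21.1
tcp_pos: [0.5119, 0.0909, 0.1238]
tcp_rot: [0.0, 0.997, 0.079, -0.0]
force: [-0.1, 0.3, -0.4]
opening: 0.0501
finger_force: 0.0
tcp [0.5119 0.0909 0.1238] yaw 9.03 shift [-0.0048 -0.0008  0.7085] az -0.0008076317198925961 tilt [ 0.0001  0.0001 -0.    ]
```

```bash
python3 -m inch '[-0.005,0,0.3,0,0,0, -0.005,0,0.6,0,0,0, -0.005,0,0.7,0,0,0, -0.005,0,0.7,0,0,0, -0.005,0,0.7,0,0,0]' && python3 -m inch '[0,0,0,0,0,0, 0,0,0,0,0,0, 0,0,0,0,0,0, 0,0,0,0,0,0, 0,0,0,0,0,0, 0,0,0,0,0,0]' 255 40
python3 -c "
from h import *
to([.5114,.0909,.053],9.1)"
```

```text
time: 21.72
tcp_pos: [0.5122, 0.091, 0.0549]
tcp_rot: [-0.0, 0.997, 0.079, 0.001]
force: [-0.1, -0.0, 0.1]
opening: 0.0498
finger_force: 0.0
time: 22.48
tcp_pos: [0.5116, 0.0907, 0.0541]
tcp_rot: [0.0, 0.997, 0.08, 0.0]
force: [-0.2, -2.2, 1.9]
opening: 0.0116
finger_force: 40.0
tcp [0.5116 0.0907 0.0541] yaw 9.13 shift [-0.0014 -0.0022  0.0111] az 0.00034426616768207116 tilt [ 0.0002 -0.0001  0.    ]
```

```bash
python3 -m inch '[0,0,0,0,0,0.1, 0,0,0,0,0,0.2, 0,0,0,0,0,0.3, 0,0,0,0,0,0.4, 0,0,0,0,0,0.5, 0,0,0,0,0,0.6, 0,0,0,0,0,0.67, 0,0,0,0,0,0.67]' && python3 -m inch '[0,0,0,0,0,0, 0,0,0,0,0,0, 0,0,0,0,0,0, 0,0,0,0,0,0]'
python3 - <<'E'
from h import *
to([.5114,.0909,.053],9.13-60.2); s=env.read_state(); print(s['ft_torque'],s['force'],s['opening'],s['qd'])
im,m=snap('wrist','w6'); np.save('w6m.npy',m)
E
```

```text
time: 23.48
tcp_pos: [0.5111, 0.0894, 0.0541]
tcp_rot: [0.001, 0.902, -0.432, 0.0]
force: [-1.9, -4.5, 4.2]
opening: 0.0118
finger_force: 40.0
time: 23.98
tcp_pos: [0.511, 0.0894, 0.0541]
tcp_rot: [0.001, 0.902, -0.431, 0.0]
force: [-1.4, -5.6, 3.8]
opening: 0.0116
finger_force: 40.0
tcp [0.511  0.0894 0.0541] yaw -51.07 shift [-0.0091 -0.0119  0.0107] az 2.6628852613283825e-05 tilt [ 0.0009 -0.0004  0.    ]
[-1.11581856  0.42779178  0.17536856] [-1.43831308 -5.55169106  3.8458513 ] 0.011602933338625342 [ 0.0004093  -0.00155528 -0.00104253 -0.00086004 -0.00023636 -0.00052125
 -0.00066222]
```

The tool has turned 60.2° (1.05 rad). The measured moment of 0.175 N m matches the dial's 0.18 N m at the third click, and the grip opening is unchanged. Handing in.

```bash
python3 -c "
from workcell import env
print(env.hand_in()); print(env.read_state()['time'])"
```

```text
the job is handed in; nothing more can be done
None
the job is handed in; nothing more can be done
```

The job is handed in at about 24 s of the 72 s, with both cells released in their matching wells and the dial gripped at 40 N on its third click (1.05 rad of tool turn, 0.175 N m felt); the hand-in gave no verdict.

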